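# Switch a pull-and-turn selector valve to the outlet with the beaker

## Task

The selector valve on the bench is parked: its sprung knob points to the broad mark at the front. Pull the knob up, turn its pointer to the fine mark on the side whose outlet has the open glass beaker under it (not the closed tin), and feel for the notch there until the knob snaps fully down into it. Do not wrench the knob against the notches, do not disturb the beaker, the tin or the other things, and let go of the knob.

Things in the scene. Friction and masses are not known exactly. Their poses are not given: they have to be found in the camera images.
- valve: Fixed aluminium selector valve: round column 100 mm high, 92 mm across at the dial deck on top, black knob above. Origin: centre of its foot on the worktop, on the knob's vertical axis. z up, -x its front with the broad parked mark, +y its left, -y its right. Fine marks on the deck lie 60 degrees to the left and right of the broad mark. Tall instruments stand behind it.
- outlet_left (a point): Mouth of the left steel spout, 9 mm thick, 85 mm from the knob's axis, 79 mm above the worktop. Its fine mark is at knob_turn -1.047.
- outlet_right (a point): Mouth of the right steel spout, 9 mm thick, 85 mm from the knob's axis, 79 mm above the worktop. Its fine mark is at knob_turn +1.047.
- knob_grip (a point): On the knob's axis, 144 mm above the worktop when the knob is down; rises and turns with it. The knob is a round skirt (66 mm across, top 25 mm below this point) with an upright bar to pinch from above: 14 mm thick (local y), top 8 mm above this point, from 22 mm on the pointer side (local -x) to 28 mm behind. The upper 20 mm or so is free for fingertips.
- pointer_tip (a point): Tip of the knob's slim pointer nose, 34 mm from the axis (a white line on the bar leads to it). Under the skirt on this side, 24 mm from the axis, is a steel pin that drops into a hidden notched ring: a wide slot at the front (start; at least 4 degrees of play either way) and a tight notch (play +-3 degrees) near each fine mark. Load the pin with no more than 30 N (0.7 N m on the knob).
- knob_turn (a joint): Knob angle, rad: 0 pointing to the broad front mark, growing counter-clockwise from above, stops at +-1.55; turns easily when up. The hidden ring sits turned by an unknown amount: a notch's middle lies up to 14 degrees either side of its fine mark and must be felt for. Plain ring reaches 20 degrees or more beyond each notch on either side.
- knob_lift (a joint): Knob height, m: 0 fully down in a slot or notch, 0.006 to 0.007 resting on plain ring, 0.014 upper stop; over 0.0075 it clears the ring. A spring pulls it down with 6 N (down) to 11 N (top). The pin's end is flat. Let go over plain ring, it rests there, can be turned with light force, and snaps down by itself when over a notch; then it resists turning.
- beaker_centre (a point): Centre, half-way up, of the open clear glass beaker, 54 mm across and 71 mm high, standing under the left or the right spout; it marks the outlet to select. Not to be moved.
- tin_centre (a point): Centre, half-way up, of the closed round tin, 62 mm across and 30 mm high, standing under the other spout. Not to be moved.
- vial: Bystander: small capped vial 27 mm across, 62 mm high, to the right of the valve; origin at the centre of its underside.
- stand: Bystander: block 40x48 mm holding two small vials, 58 mm high overall, to the left of the valve; origin at the centre of its underside.

How it is judged:
On the way:
1. the knob is pulled up out of the parked slot, clear of the ring (value of joint knob_lift above 0.0075 m), for 0.1 s.
At the end, for the whole second after the job is handed in: The knob is fully down (within 1.5 mm) in the notch of the outlet under which the beaker stands (angle 0.72 to 1.38 rad from the parked mark, to that side), released; beaker and tin are within 12 mm of where they stood (((y of beaker_centre in the frame of valve above 0.04 m and value of joint knob_turn between -1.38 and -0.72 rad) or (y of beaker_centre in the frame of valve below -0.04 m and value of joint knob_turn between 0.72 and 1.38 rad)) and value of joint knob_lift below 0.0015 m and distance of each of beaker_centre, tin_centre from where it was at the start of the episode below 0.012 m); the robot touches nothing.
It fails at once if the knob's pin is loaded with more than 30 N against the notched ring (contact force between knob_lift and ring above 30 N).
It fails at once if the beaker is tipped (angle between beaker_centre's own z axis and vertical above 0.3 rad).
It fails at once if a bystander is moved by more than 20 mm (distance of any of vial, stand from where it was at the start of the episode above 0.02 m).
It also fails if it takes over 51 s, if anything falls off the work surface, if the arm or the gripper's body presses on something with over 40 N, if the wrist force passes 120 N, or if a joint passes its speed limit or range.

## Robot

A 6-joint arm with a two-finger parallel gripper is mounted at the origin on a cart in front of the work surface, level with it; the furniture and walls round the work are solid. World frame = base frame: x ahead of the robot, y to its left, z up, the work surface at z = 0. Lengths are in m, angles in rad, forces in N, time in s.
With the tool pointing down it reaches from about 0.35 to 0.775 m from the base axis. Payload 5.5 kg.
Tool frame: the origin (TCP) lies at the very end of the fingers, on their centre line; the grasp point (between the pads) lies 19 mm behind it; z points along the fingers, y is the line along which they close (so a half turn about z gives the same grasp; the last joint's range is limited). The gripper opens to 85 mm and grips with 20 to 120 N. Pads are 22 mm wide; open, the fingers measure 114 mm over their backs; the gripper's body (76 mm by 85 mm) begins 54 mm behind the grasp point. The pads swing forward as they close: fully open they stand 13 mm farther back than shut.
Start: joints at [1.197, 0.313, 0.046, 1.304, 0, 1.431], TCP at [0.133, 0.559, 0.231] pointing down, gripper open.
Joint ranges: [-2.76, 2.76], [-0.86, 1.69], [-1.03, 1.26], [-2.2, 2.34], [-1.47, 1.5], [-3.14, 3.14]. Speed limits (rad/s): [2.57, 2.57, 3.14, 3.14, 3.14, 3.14].

## Interface

Orientations are given as a unit quaternion [w, x, y, z].
In Python, from workcell import get_state, read_camera, calibration, hand_in gives the robot as it stands.
- The arm moves only by the tool drive_tool, never from a script. Its argument "deltas" is a list that holds one entry, the list of rows, each a list of 7 numbers: the closure in counts, from 0 (fully open) to 255 (shut), then the shift along the tool's x, y, z in m, then the turn, a rotation vector about the tool's x, y, z in degrees. A call has 1 to 12 rows; each row is the pose to reach, as a shift and turn from the pose commanded when the call began, along the tool's axes at that moment; what a row does not reach only later rows make up. A row lasts 1/8 s, in which the tool goes at most 62.5 mm and 10.7 degrees, less where a joint would pass 70% of its speed; a pose out of reach is approached as far as the arm can. A call with a gripper value outside its range is refused whole. The fingers move at their own pace and stop on an object; "newtons" is the grip in N (left out, the last holds). Time passes only in rows, so rows that repeat a pose let the fingers close. It gives the time, the measured TCP pose, the force, the opening and the grip force at its end, in the units of the state.
- get_state(): the state, without advancing time (a new reading comes with each control period).
- read_camera(name): name is "scene" or "side" or "wrist"; returns (picture, depth): 400x640x3 uint8, red, green, blue; 400x640 float32, m along the optical axis (not along the pixel's ray), 0 where there is no reading.
- calibration(name): a dict with "mtx" (3x3 intrinsics, pixels), "k1" (the pictures are not rectified: a ray, as slopes to the right and down, at radius r is drawn at 1 + k1 r^2 times it, then the intrinsics apply), "world_from_camera" (4x4, takes a point from camera to world coordinates). Camera axes: x right, y up, looking along -z (the intrinsics and any distortion apply to the point x, -y, -z); pixel columns grow to the right and rows downward; lengths in m; the calibration is good to about 2 mm. A picture is of the moment at which its call begins: read the wrist's pose just before it. calibration takes no time and is no camera call; for the wrist camera it gives the pose at the moment of the call.
- hand_in(): hands the job in; it is judged then, once.
The state is a dict: "clock": time; "joint_pos": joint angles; "qvel": joint speeds; "tau": joint torques, N m; "tcp_pos": TCP position; "orientation": TCP orientation; "wrist_force": force on the tool from outside, world axes, zero at the start; "ft_torque": the same for the moment, N m; "finger_gap": finger opening in m; "grip_force": force on a finger pad.
Only numpy, scipy, OpenCV 4.12 (cv2) and the standard library are available. Lean on these libraries where they do the work, as an engineer would, in place of code of your own. Each camera call takes 0.05 s, during which the arm holds its last target. There are 200 camera calls.

## Working session

There is one attempt and no reset: what is moved stays moved. The work goes in short steps, Python scripts to look and compute and a tool call to move; the robot and the scene stay as the last step left them, time stands still between calls to the robot, and variables do not carry over. Pictures are saved under pics/ and viewed, at most 10 in all, crops included, and the job is handed in when it is done.

Besides the shell and the picture viewer there is one more tool, called after "Request:" by a JSON object that holds its "api" and its "payload". drive_tool: Moves the arm, as the interface text tells. Its arguments: {"type":"object","properties":{"deltas":{"type":"array","items":{"type":"array","items":{"type":"array","items":{"type":"number"}}}},"newtons":{"type":"number"}},"required":["deltas"]}

```bash
mkdir -p pics; cat > h.py <<'E'
import numpy as np, cv2
from workcell import *
def pts(name,depth,uv):
    c=calibration(name);K=np.array(c["mtx"]);T=np.array(c["world_from_camera"]);uv=np.atleast_2d(uv).astype(float)
    d=np.array([depth[int(v),int(u)] for u,v in uv])
    s=cv2.undistortPoints(uv.reshape(-1,1,2),K,np.array([c["k1"],0,0,0.])).reshape(-1,2)
    P=np.c_[s[:,0]*d,-s[:,1]*d,-d,np.ones(len(d))]
    return (P@T.T)[:,:3]
def cloud(name,depth):
    v,u=np.mgrid[0:400,0:640];return pts(name,depth,np.c_[u.ravel(),v.ravel()]).reshape(400,640,3)
E
python3 - <<'E'
from h import *
a,da=read_camera("scene");b,db=read_camera("side")
np.savez("s0.npz",a=a,da=da,b=b,db=db)
cv2.imwrite("pics/a.png",a[:,:,::-1]);cv2.imwrite("pics/b.png",b[:,:,::-1])
s=get_state();print(s)
for n in("scene","side"):print(np.round(calibration(n)["world_from_camera"],3))
for n,d in(("scene",da),("side",db)):
    P=cloud(n,d);m=(d>0)&(P[...,2]>.01)&(P[...,2]<.3)
    print(n,m.sum(),P[m].min(0),P[m].max(0))
E
```

```text
{'clock': 0.1, 'joint_pos': array([ 1.19736452e+00,  3.13979955e-01,  4.50845126e-02,  1.30361598e+00,
       -1.24146550e-05,  1.43123372e+00]), 'qvel': array([ 0.00108171,  0.00112329,  0.00217185, -0.00025845, -0.00059085,
       -0.00094755]), 'tau': array([ 1.92934822e-03, -4.81727314e+01,  2.99242580e+01,  1.27888739e-02,
       -1.47670089e-04, -8.74987421e-06]), 'tcp_pos': array([0.13307249, 0.5589099 , 0.23046366]), 'orientation': array([-2.11550937e-04,  1.16668248e-01,  9.93170572e-01, -8.31069509e-04]), 'wrist_force': array([0.10089611, 0.35730267, 0.9523423 ]), 'ft_torque': array([-0.02980278, -0.05387424,  0.03490976]), 'grip_force': 0.0, 'finger_gap': 0.08535185770786934}
[[ 0.729  0.463 -0.504 -0.023]
 [-0.684  0.488 -0.542 -0.637]
 [-0.005  0.74   0.672  0.822]
 [ 0.     0.     0.     1.   ]]
[[ 0.976  0.104 -0.192  0.327]
 [-0.218  0.463 -0.859 -0.913]
 [-0.     0.88   0.474  0.576]
 [ 0.     0.     0.     1.   ]]
scene 82356 [-0.16662056 -0.77503157  0.01000031] [1.29895661 1.58559507 0.29999989]
side 50324 [-0.68571949 -0.76090336  0.01000025] [0.7439807  1.64607438 0.29999749]
```

View pics/a.png

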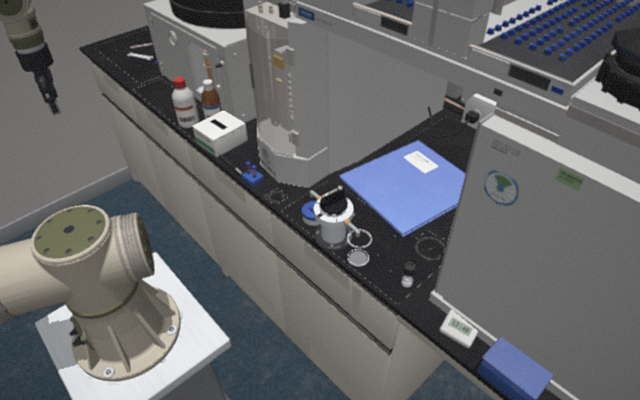

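View pics/b.png

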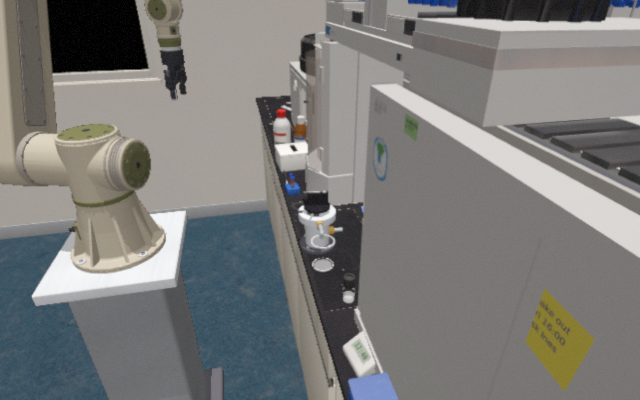

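The scene picture shows the valve at about (333,215). A blue tin is at (311,212) on its far (left) side, and glassy rings, the beaker, are at (360,240)/(358,257) on the near (right) side. Next I'll measure and zoom in.

```bash
python3 - <<'E'
from h import *
z=np.load("s0.npz")
A=cv2.resize(z['a'][165:285,270:430],None,fx=5,fy=5,interpolation=cv2.INTER_CUBIC)
cv2.imwrite("pics/a2.png",A[:,:,::-1])
for n,d,im,(r0,r1,c0,c1) in(("scene",z['da'],z['a'],(180,270,290,380)),("side",z['db'],z['b'],(180,280,285,350))):
    P=cloud(n,d)[r0:r1,c0:c1];I=im[r0:r1,c0:c1].astype(int);Z=P[...,2]
    def rep(k,m):
        q=P[m]
        if len(q)>4:
            c,r=cv2.minEnclosingCircle(q[:,:2].astype(np.float32)); print(n,k,len(q),np.round(np.median(q,0),4),"circ",np.round(c,4),round(r,4),q.min(0).round(3),q.max(0).round(3))
    rep("deck",(abs(Z-.101)<.006)&(I.min(2)>120))
    dark=I.max(2)<70
    rep("skirt",(abs(Z-.118)<.006)&dark)
    rep("bartop",(abs(Z-.152)<.005))
    rep("tin",(abs(Z-.03)<.006)&(I[...,2]>I[...,0]+40))
    rep("z~.071",(abs(Z-.071)<.006))
E
```

```text
scene deck 419 [ 0.476  -0.1226  0.0999] circ [ 0.4935 -0.099 ] 0.078 [ 0.449 -0.177  0.095] [ 0.541 -0.021  0.104]
scene skirt 262 [ 0.4864 -0.115   0.1187] circ [ 0.4931 -0.1046] 0.0324 [ 0.461 -0.134  0.112] [ 0.525 -0.076  0.124]
scene bartop 120 [ 0.4956 -0.1032  0.1514] circ [ 0.4938 -0.1003] 0.0294 [ 0.465 -0.111  0.147] [ 0.523 -0.091  0.155]
scene tin 184 [ 0.4921 -0.0105  0.0302] circ [ 0.5017 -0.0172] 0.03 [ 0.474 -0.042  0.024] [0.526 0.012 0.034]
scene z~.071 59 [ 0.4876 -0.192   0.0708] circ [ 0.4864 -0.1723] 0.0457 [ 0.463 -0.217  0.066] [ 0.518 -0.127  0.077]
side deck 342 [ 0.4887 -0.1269  0.1004] circ [ 0.5275 -0.0578] 0.1332 [ 0.448 -0.184  0.095] [0.578 0.072 0.107]
side skirt 205 [ 0.4902 -0.1204  0.1194] circ [ 0.491  -0.1095] 0.0309 [ 0.461 -0.136  0.112] [ 0.522 -0.099  0.124]
side bartop 94 [ 0.4953 -0.1065  0.1519] circ [ 0.4909 -0.1027] 0.0288 [ 0.462 -0.112  0.147] [ 0.519 -0.097  0.154]
side tin 16 [0.4717 0.1972 0.0245] circ [0.4698 0.2032] 0.0198 [0.46  0.184 0.024] [0.488 0.223 0.031]
side z~.071 227 [0.5419 0.0693 0.0709] circ [ 0.5006 -0.038 ] 0.1818 [ 0.462 -0.219  0.065] [0.629 0.143 0.077]
```

View pics/a2.png

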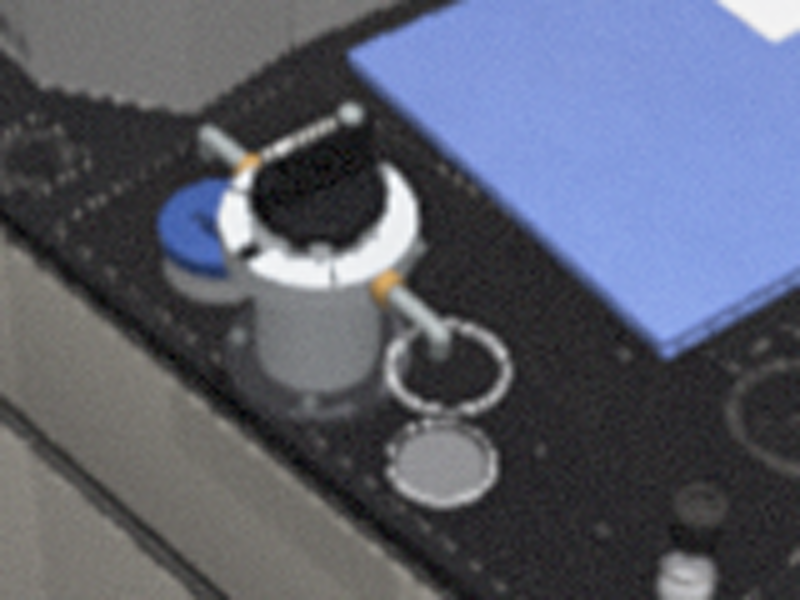

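The beaker is on the valve's right (-y), so the target is a positive turn (CCW). Now the bar yaw, valve yaw and clearances.

```bash
python3 - <<'E'
from h import *
z=np.load("s0.npz")
allP=[]
for n,d in(("scene",z['da']),("side",z['db'])):
    P=cloud(n,d);Z=P[...,2];Q=P[(d>0)&(Z>.03)];allP.append(Q)
    near=np.hypot(Q[:,0]-.493,Q[:,1]+.103)
    b=Q[(near<.04)&(abs(Q[:,2]-.152)<.004)]
    b0=b[:,:2];(c,sz,ang)=cv2.minAreaRect(b0.astype(np.float32));w=np.linalg.svd(b0-b0.mean(0))[2][0]
    print(n,"bar yaw",np.degrees(np.arctan(w[1]/w[0])),"rect",c,sz,ang)
    dk=Q[(near<.046+.008)&(abs(Q[:,2]-.1)<.003)]
    # circle fit of deck outer edge
    import scipy.optimize as so
    h=cv2.convexHull(dk[:,:2].astype(np.float32))[:,0]
    f=so.least_squares(lambda p:np.hypot(*(h-p[:2]).T)-.046,[.493,-.103],loss='soft_l1',f_scale=.001);print("deck",f.x,f.cost)
    s=Q[(near>.06)&(near<.095)&(abs(Q[:,2]-.08)<.008)&(abs(Q[:,0]-.493)<.05)]
    for sg in(1,-1):
        q=s[(s[:,1]+.103)*sg>0]
        if len(q):print("spout",sg,len(q),np.median(q,0),np.degrees(np.arctan2(*(np.median(q,0)[:2]-[.493,-.103])[::-1])))
Q=np.vstack(allP);h=Q[Q[:,2]>.16];r=np.hypot(h[:,0]-.493,h[:,1]+.103);i=np.argsort(r)[:3];print("near tall",h[i],r[i])
p0=np.array([.133,.559]);p1=np.array([.493,-.103]);u=(p1-p0)/np.linalg.norm(p1-p0)
t=(h[:,:2]-p0)@u;o=(h[:,:2]-p0)@[-u[1],u[0]];k=(t>0.05)&(t<.75)&(h[:,0]>.15)&(abs(o)<.15)
for a in np.arange(0,.8,.1):
    q=k&(t>=a)&(t<a+.1)
    if q.any():print(round(a,1),abs(o[q]).min(),h[q][:,2].max())
E
```

```text
scene bar yaw -7.741434042212458 rect (0.4935794472694397, -0.1013614758849144) (0.015839485451579094, 0.0585951991379261) 79.90215301513672
deck [ 0.4950547  -0.10133049] 2.100173892074939e-05
spout 1 9 [ 0.49918048 -0.01789559  0.0811793 ] 85.84633905253281
spout -1 17 [ 0.48619177 -0.18746248  0.08368571] -94.60844855695579
side bar yaw -7.709004606876959 rect (0.49075716733932495, -0.10505522042512894) (0.014093712903559208, 0.05720943212509155) 86.95423126220703
deck [ 0.49256911 -0.10374856] 1.3495781636780654e-05
spout -1 21 [ 0.48587008 -0.18801291  0.07946377] -94.79410227812086
near tall [[ 0.55075808 -0.10094161  0.53144053]
 [ 0.55086372 -0.09940065  0.54388353]
 [ 0.55048355 -0.11064274  0.52880424]] [0.05779475 0.05797556 0.0579894 ]
0.0 3.14543066000092e-05 0.5546896811634627
0.5 0.13925898139238457 0.424871489441289
0.6 0.09249049674350784 0.5599389309689772
0.7 0.070000059141149 0.5608010636327297
```

```bash
python3 - <<'E'
from h import *
z=np.load("s0.npz")
Q=np.vstack([cloud(n,d)[d>0] for n,d in(("scene",z['da']),("side",z['db']))])
r=np.hypot(Q[:,0]-.494,Q[:,1]+.1025)
for a in np.arange(.16,.7,.06):
    m=(Q[:,2]>a)&(Q[:,2]<a+.06)&(Q[:,0]>.3);i=np.argsort(r[m])[:200];print(round(a,2),Q[m][i[0]].round(3),r[m][i[[0,20,199]]].round(3))
s=get_state();from scipy.spatial.transform import Rotation as R
q=s["orientation"];M=R.from_quat(q[[1,2,3,0]]).as_matrix();print(M.round(4))
print("to above knob",M.T@(np.array([.494,-.1025,.24])-s["tcp_pos"]))
E
```

```text
0.16 [0.563 0.066 0.177] [0.182 0.184 0.189]
0.22 [0.565 0.064 0.23 ] [0.181 0.183 0.188]
0.28 [0.564 0.063 0.291] [0.18  0.183 0.188]
0.34 [0.568 0.062 0.398] [0.18  0.183 0.188]
0.4 [0.565 0.063 0.431] [0.18  0.183 0.187]
0.46 [ 0.552 -0.099  0.489] [0.058 0.059 0.062]
0.52 [ 0.551 -0.101  0.531] [0.057 0.058 0.061]
0.58 [ 0.554 -0.214  0.585] [0.127 0.136 0.17 ]Traceback (most recent call last):
  File "<stdin>", line 6, in <module>
IndexError: index 0 is out of bounds for axis 0 with size 0
```

```bash
python3 - <<'E'
from h import *
z=np.load("s0.npz")
Q=np.vstack([cloud(n,d)[d>0] for n,d in(("scene",z['da']),("side",z['db']))])
x=np.array([.133,.559]);u=x/np.linalg.norm(x);o=(Q[:,:2]-x)@u;l=(Q[:,:2]-x)@[-u[1],u[0]]
for a in np.arange(.2,.8,.04):
    m=(Q[:,2]>a)&(Q[:,2]<a+.04)&(abs(o)<.15)&(abs(l)<.15)
    if m.sum()>3:print(round(a-.231,2),m.sum(),"radial",o[m].min().round(3),o[m].max().round(3),"lat",l[m].min().round(3),l[m].max().round(3))
s=get_state();from scipy.spatial.transform import Rotation as R
q=s["orientation"];M=R.from_quat(q[[1,2,3,0]]).as_matrix();print(M.round(4))
for Z in(.24,.2):print("to above knob",M.T@(np.array([.494,-.1025,Z])-s["tcp_pos"]))
E
```

```text
0.01 291 radial -0.062 0.051 lat -0.011 0.014
0.05 399 radial -0.079 0.073 lat -0.017 0.017
0.09 580 radial -0.078 0.068 lat -0.035 0.032
0.13 830 radial -0.044 0.007 lat -0.037 0.04
0.17 858 radial -0.045 0.016 lat -0.037 0.039
0.21 894 radial -0.042 0.014 lat -0.037 0.039
0.25 943 radial -0.055 0.037 lat -0.044 0.048
0.29 622 radial -0.057 0.034 lat -0.05 0.052
[[-9.728e-01  2.317e-01 -6.000e-04]
 [ 2.317e-01  9.728e-01 -1.600e-03]
 [ 2.000e-04 -1.700e-03 -1.000e+00]]
to above knob [-0.50437711 -0.55977739 -0.00869879]
to above knob [-0.50438616 -0.55970939  0.03130115]
```

```bash
cat >> h.py <<'E'
from scipy.spatial.transform import Rotation as R
def tgt(yaw,lean):  # yaw of bar deg (-7.7 = as found), lean deg
    y=np.radians(yaw+180);M=np.c_[[np.cos(y),np.sin(y),0],[np.sin(y),-np.cos(y),0],[0,0,-1]]
    return M@R.from_euler('y',-lean,degrees=True).as_matrix()
def cmd(p,yaw,lean,p0=None,M0=None):
    s=get_state();M=R.from_quat(s["orientation"][[1,2,3,0]]).as_matrix() if M0 is None else M0
    p0=s["tcp_pos"] if p0 is None else p0
    return np.r_[M.T@(np.array(p)-p0),R.from_matrix(M.T@tgt(yaw,lean)).as_rotvec(degrees=True)].round(4)
E
python3 - <<'E'
from h import *
M=tgt(-7.7,0);print(M.round(3))
print(cmd([.33,.25,.23],-10,0),cmd([.42,-.095,.21],-7.7,0))
z=np.load("s0.npz")
Q=np.vstack([cloud(n,d)[d>0] for n,d in(("scene",z['da']),("side",z['db']))])
m=(Q[:,2]>.2)&(Q[:,2]<.7)&(Q[:,0]>.53)&(Q[:,0]<.62)&(Q[:,1]<.02)&(Q[:,1]>-.25);q=Q[m]
for y in np.arange(-.25,.02,.05):
    k=(q[:,1]>=y)&(q[:,1]<y+.05);print(round(y,2),k.sum(),q[k].min(0).round(3) if k.any() else'')
E
```

```text
[[-0.991  0.134  0.   ]
 [ 0.134  0.991  0.   ]
 [ 0.     0.    -1.   ]]
[-2.6320e-01 -2.5490e-01  8.0000e-04 -9.7000e-02 -1.5900e-02 -3.3997e+00] [-0.4307 -0.5696  0.0213 -0.0967 -0.0178 -5.6997]
-0.25 1979 [ 0.55  -0.25   0.478]
-0.2 1519 [ 0.551 -0.2    0.479]
-0.15 1354 [ 0.549 -0.15   0.478]
-0.1 1301 [ 0.551 -0.1    0.478]
-0.05 868 [ 0.547 -0.05   0.479]
-0.0 254 [0.547 0.    0.478]
```

A shelf edge overhangs at x≈0.55, z≥0.478, close to where the wrist will be. I'll lean the tool about 8° toward the robot and come in low.

Request:
{"api": "drive_tool", "payload": {"deltas": [[[0,-0.05,-0.05,0,0,0,-1],[0,-0.1,-0.1,0,0,0,-2],[0,-0.15,-0.15,0,0,0,-3],[0,-0.2,-0.2,0,0,0,-3],[0,-0.26,-0.25,0,0,0,-3],[0,-0.29,-0.3,0,0,0,-4],[0,-0.32,-0.35,0,0,0,-4],[0,-0.35,-0.4,0.005,0,0,-5],[0,-0.37,-0.45,0.01,0,0,-5],[0,-0.39,-0.5,0.015,0,0,-5.7],[0,-0.43,-0.57,0.02,0,0,-5.7],[0,-0.43,-0.57,0.02,0,0,-5.7]]]}}

```text
clock: 1.6
tcp_pos: [0.4196, -0.0975, 0.2108]
orientation: [-0.0, 0.069, 0.998, -0.0]
wrist_force: [-0.6, 0.9, 0.8]
finger_gap: 0.0852
grip_force: 0.0
```

```bash
python3 - <<'E'
from h import *
print(cmd([.42,-.103,.2],-7.7,8),cmd([.485,-.1025,.185],-7.7,8),cmd([.494,-.1025,.165],-7.7,8))
s=get_state();w,d=read_camera("wrist");cv2.imwrite("pics/w1.png",w[:,:,::-1])
P=cloud("wrist",d);r=np.hypot(P[...,0]-.494,P[...,1]+.1025)
Q=P[(d>0)&(r<.05)]
b=Q[abs(Q[:,2]-.152)<.005]
if len(b)>20:
    w_=np.linalg.svd(b[:,:2]-b[:,:2].mean(0),full_matrices=False)[2][0];print(len(b),b.min(0),b.max(0),np.degrees(np.arctan(w_[1]/w_[0])),cv2.minAreaRect(b[:,:2].astype(np.float32)))
E
```

```text
[-1.2000e-03 -5.4000e-03  1.0800e-02 -1.3700e-02 -8.0093e+00 -1.6980e-01] [-6.5500e-02  4.0000e-03  2.5800e-02 -1.3700e-02 -8.0093e+00 -1.6980e-01] [-7.4400e-02  5.3000e-03  4.5800e-02 -1.3700e-02 -8.0093e+00 -1.6980e-01]
1054 [ 0.46387132 -0.11488872  0.14700883] [ 0.52309508 -0.09585775  0.15459846] -7.5504999193395825 ((0.49347978830337524, -0.10454075783491135), (0.013500132597982883, 0.05958791822195053), 82.27761840820312)
```

View pics/w1.png

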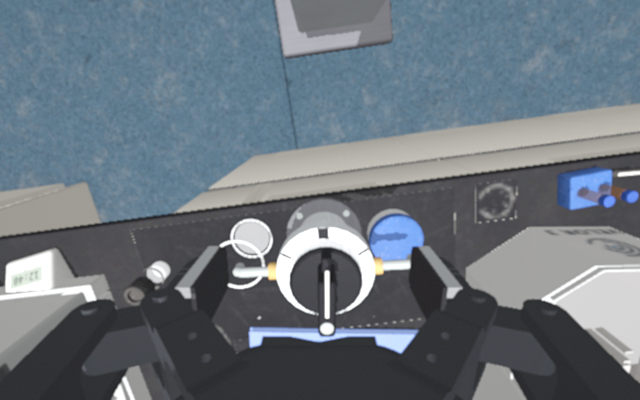

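The wrist view confirms it: the beaker is at (240,260) on the valve's right and the tin at (395,235) on its left. The knob bar is centred between the fingers and points at the broad mark at (325,232). Leaning, then approaching.

Request:
{"api": "drive_tool", "payload": {"deltas": [[[0,-0.001,-0.006,0.011,0,-4,0],[0,-0.001,-0.006,0.011,0,-8,0],[0,-0.03,-0.002,0.02,0,-8,0],[0,-0.06,0.003,0.025,0,-8,0],[0,-0.075,0.005,0.04,0,-8,0],[0,-0.075,0.0045,0.055,0,-8,0],[0,-0.075,0.0045,0.065,0,-8,0],[0,-0.075,0.0045,0.073,0,-8,0],[0,-0.075,0.0045,0.073,0,-8,0]]]}}

```text
clock: 2.78
tcp_pos: [0.4935, -0.1001, 0.1378]
orientation: [0.069, 0.067, 0.995, -0.004]
wrist_force: [0.3, 0.5, -0.7]
finger_gap: 0.0856
grip_force: 0.0
```

```bash
python3 - <<'E'
from h import *
s=get_state();print(s["tcp_pos"],s["joint_pos"],s["qvel"].round(3));print(cmd([.4945,-.1035,.136],-7.7,8))
s=get_state();w,d=read_camera("wrist");cv2.imwrite("pics/w2.png",w[:,:,::-1])
P=cloud("wrist",d);r=np.hypot(P[...,0]-.494,P[...,1]+.1035)
Q=P[(d>0)&(r<.045)];b=Q[abs(Q[:,2]-.152)<.004];print(len(b))
if len(b)>20: print(cv2.minAreaRect(b[:,:2].astype(np.float32)),b.mean(0))
E
```

```text
[ 0.49354338 -0.10011034  0.13775014] [-0.38017793  0.11891656 -0.44990254  0.86767477  0.03393244 -0.24331872] [-0.001 -0.007  0.022  0.009  0.    -0.001]
[-0.0011 -0.0032  0.0019  0.0197 -0.0647 -0.0121]
2713
((0.49120306968688965, -0.11894139647483826), (0.050568364560604095, 0.05954573675990105), 87.12721252441406) [ 0.49237568 -0.10382117  0.15262422]
```

View pics/w2.png

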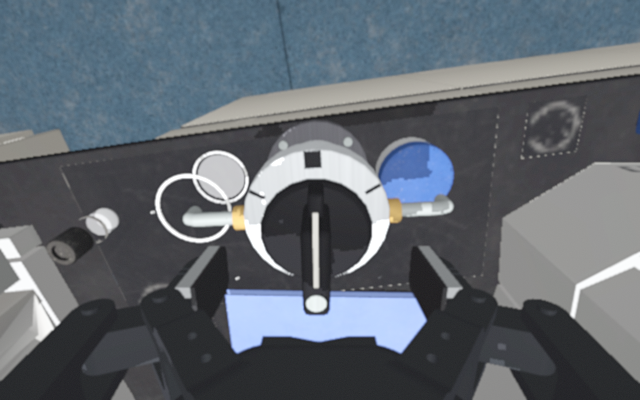

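The bar is at column 316 and the finger midpoint at about 320, so the tool goes about 2.5 mm in -y and then closes.

Request:
{"api": "drive_tool", "payload": {"deltas": [[[0,-0.001,-0.0028,0.002,0,0,0],[100,-0.001,-0.0028,0.002,0,0,0],[150,-0.001,-0.0028,0.002,0,0,0],[180,-0.001,-0.0028,0.002,0,0,0],[230,-0.001,-0.0028,0.002,0,0,0],[255,-0.001,-0.0028,0.002,0,0,0],[255,-0.001,-0.0028,0.002,0,0,0],[255,-0.001,-0.0028,0.002,0,0,0]]], "newtons": 40}}

```text
clock: 3.82
tcp_pos: [0.4954, -0.1023, 0.1367]
orientation: [0.07, 0.066, 0.995, -0.004]
wrist_force: [-0.5, 5.3, 4.5]
finger_gap: 0.0131
grip_force: 42.3
```

Request:
{"api": "drive_tool", "payload": {"deltas": [[[255,-0.0004,0.0005,-0.003,0,0,0],[255,-0.0008,0.001,-0.006,0,0,0],[255,-0.0012,0.001,-0.009,0,0,0],[255,-0.0015,0.001,-0.011,0,0,0],[255,-0.0015,0.001,-0.011,0,0,0],[255,-0.0015,0.001,-0.011,0,0,0]]], "newtons": 50}}

```text
clock: 4.58
tcp_pos: [0.4952, -0.1022, 0.1468]
orientation: [0.069, 0.067, 0.995, -0.004]
wrist_force: [5.3, 2.7, -11.0]
finger_gap: 0.0123
grip_force: 49.4
```

```bash
python3 - <<'E'
from h import *
s=get_state();print(s["tcp_pos"],s["wrist_force"],s["ft_torque"],s["joint_pos"].round(3))
M=R.from_quat(s["orientation"][[1,2,3,0]]).as_matrix();print("up in tool",M.T@[0,0,1])
z=np.load("s0.npz")
def top(n,d):
    P=cloud(n,d);r=np.hypot(P[...,0]-.494,P[...,1]+.102);Z=P[...,2][(d>0)&(r<.034)&(P[...,2]>.105)&(P[...,2]<.135)];return len(Z),np.median(Z)
for n,k in(("scene","da"),("side","db")):
    i,d=read_camera(n);print(n,top(n,z[k]),top(n,d))
E
```

```text
[ 0.49517857 -0.10219775  0.14683299] [  5.30991787   2.73983913 -11.01953773] [ 0.37062172 -0.71276215  0.14601643] [-0.383  0.115 -0.43   0.891  0.034 -0.246]
up in tool [-1.38228012e-01  3.70547855e-04 -9.90400363e-01]
scene (382, np.float64(0.11928221215024287)) (344, np.float64(0.12849936148175983))
side (335, np.float64(0.12014346323802344)) (271, np.float64(0.12905553180107826))
```

The knob is lifted about 9–10 mm and clear of the ring. I'll turn it +44° about the vertical, to just short of the search window.

Request:
{"api": "drive_tool", "payload": {"deltas": [[[255,0,0,0,-0.76,0,-5.45],[255,0,0,0,-1.52,0,-10.9],[255,0,0,0,-2.28,0,-16.35],[255,0,0,0,-3.04,0,-21.8],[255,0,0,0,-3.8,0,-27.25],[255,0,0,0,-4.56,0,-32.7],[255,0,0,0,-5.32,0,-38.15],[255,0,0,0,-6.08,0,-43.6],[255,0,0,0,-6.08,0,-43.6],[255,0,0,0,-6.08,0,-43.6]]]}}

```text
clock: 5.92
tcp_pos: [0.4955, -0.1025, 0.1468]
orientation: [0.066, -0.311, 0.948, 0.021]
wrist_force: [5.3, 2.2, -11.1]
finger_gap: 0.0122
grip_force: 49.4
```

```bash
cat >> h.py <<'E'
def look(tag=None):
    s=get_state();M=R.from_quat(s["orientation"][[1,2,3,0]]).as_matrix();y=M[:,1]
    print("tcp",s["tcp_pos"].round(4),"yaw",np.degrees(np.arctan2(y[1],y[0])).round(2)-90,"F",s["wrist_force"].round(1),"T",s["ft_torque"].round(2),"gap",s["finger_gap"].round(4),"t",s["clock"],"up",(M.T@[0,0,1]).round(3))
    for n in("scene","side"):
        i,d=read_camera(n);P=cloud(n,d);r=np.hypot(P[...,0]-.494,P[...,1]+.102);m=(d>0)&(r<.034)&(P[...,2]>.105)&(P[...,2]<.135);print(n,m.sum(),np.median(P[...,2][m]).round(4))
        if tag:cv2.imwrite(f"pics/{tag}_{n}.png",cv2.resize(i[150:260,280:400],None,fx=5,fy=5,interpolation=cv2.INTER_CUBIC)[:,:,::-1])
E
python3 -c "
from h import *
look('t1')"
```

```text
Traceback (most recent call last):
  File "h.py", line 21, in look
    print("tcp",s["tcp_pos"].round(4),"yaw",np.degrees(np.arctan2(y[1],y[0])).round(2)-90,"F",s["wrist_force"].round(1),"T",s["ft_torque"].round(2),"gap",s["finger_gap"].round(4),"t",s["clock"],"up",(M.T@[0,0,1]).round(3))
                                                                                                                                                          ^^^^^^^^^^^^^^^^^^^^^
AttributeError: 'float' object has no attribute 'round'
```

Request:
{"api": "drive_tool", "payload": {"deltas": [[[255,0.0002,0,0.0012,0,0,0],[255,0.0003,0,0.0025,0,0,0],[215,0.0003,0,0.0025,0,0,0],[205,0.0003,0,0.0025,0,0,0],[205,0.0003,0,0.0025,0,0,0],[205,0.0003,0,0.0025,0,0,0]]], "newtons": 20}}

```text
clock: 6.68
tcp_pos: [0.4956, -0.1026, 0.1456]
orientation: [0.066, -0.311, 0.948, 0.021]
wrist_force: [-0.3, -0.3, 0.4]
finger_gap: 0.0168
grip_force: 0.0
```

```bash
sed -i 's/s\["finger_gap"\].round(4)/round(float(s["finger_gap"]),4)/' h.py
python3 -c "
from h import *
look('t1')"
```

```text
tcp [ 0.4956 -0.1026  0.1456] yaw 36.31 F [-0.3 -0.3  0.4] T [-0.02  0.08 -0.03] gap 0.0168 t 6.675 up [-0.139 -0.002 -0.99 ]
scene 377 0.1247
side 285 0.1253
```

View pics/t1_scene.png

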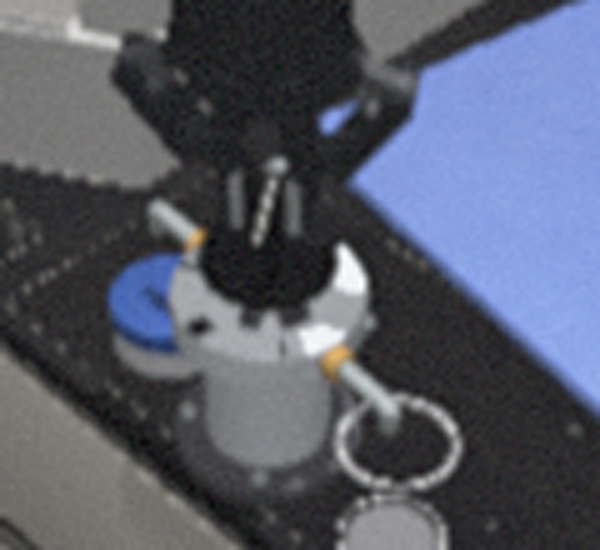

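The knob rests on plain ring with its pointer just short of the fine mark (crop (283,340)). I'll go a little lower, leave slight slack, and begin the sweep.

Request:
{"api": "drive_tool", "payload": {"deltas": [[[209,0.0003,0,0.002,0,0,0],[209,0.0006,0,0.004,-0.2,0,-1.5],[209,0.0006,0,0.004,-0.4,0,-3],[209,0.0006,0,0.004,-0.6,0,-4.5],[209,0.0006,0,0.004,-0.8,0,-6],[209,0.0006,0,0.004,-0.8,0,-6]]]}}

```text
clock: 7.52
tcp_pos: [0.4953, -0.1023, 0.1408]
orientation: [0.065, -0.361, 0.93, 0.025]
wrist_force: [0.4, -0.1, -1.9]
finger_gap: 0.0151
grip_force: 1.5
```

```bash
python3 -c "
from h import *
look()"
```

```text
tcp [ 0.4953 -0.1023  0.1408] yaw 42.389999999999986 F [ 0.4 -0.1 -1.9] T [-0.18  0.09  0.01] gap 0.0151 t 7.525 up [-0.139 -0.001 -0.99 ]
scene 359 0.1245
side 278 0.1252
```

Still on the ring and turning lightly. I'll continue in 4° steps.

Request:
{"api": "drive_tool", "payload": {"deltas": [[[209,0,0,0,-0.14,0,-1],[209,0,0,0,-0.28,0,-2],[209,0,0,0,-0.42,0,-3],[209,0,0,0,-0.55,0,-4],[209,0,0,0,-0.55,0,-4]]]}}

```text
clock: 8.25
tcp_pos: [0.4953, -0.1023, 0.1408]
orientation: [0.064, -0.393, 0.917, 0.027]
wrist_force: [0.7, -1.2, -3.4]
finger_gap: 0.0153
grip_force: 2.4
```

```bash
python3 -c "
from h import *
look()"
```

```text
tcp [ 0.4953 -0.1023  0.1408] yaw 46.43000000000001 F [ 0.7 -1.2 -3.4] T [-0.34  0.19 -0.07] gap 0.0153 t 8.25 up [-0.139 -0.001 -0.99 ]
scene 364 0.1243
side 292 0.1247
```

Request:
{"api": "drive_tool", "payload": {"deltas": [[[207,0,0,0,-0.14,0,-1],[207,0,0,0,-0.28,0,-2],[207,0,0,0,-0.42,0,-3],[207,0,0,0,-0.55,0,-4],[207,0,0,0,-0.55,0,-4]]]}}

```text
clock: 8.98
tcp_pos: [0.4956, -0.1022, 0.1411]
orientation: [0.063, -0.425, 0.902, 0.029]
wrist_force: [-0.2, 0.5, 0.9]
finger_gap: 0.0161
grip_force: 0.4
```

```bash
python3 -c "
from h import *
look()"
```

```text
tcp [ 0.4956 -0.1022  0.1411] yaw 50.47 F [-0.2  0.5  0.9] T [0.05 0.1  0.04] gap 0.0161 t 8.975 up [-0.139 -0.002 -0.99 ]
scene 389 0.1188
side 312 0.1197
```

The knob snapped down: skirt height is back to its parked value, at about 52°. Opening and retreating.

Request:
{"api": "drive_tool", "payload": {"deltas": [[[150,0,0,0,0,0,0],[110,0,0,0,0,0,0],[110,0,0,0,0,0,0],[110,0,0,-0.01,0,0,0],[110,0,0,-0.025,0,0,0],[110,0,0,-0.04,0,0,0],[110,0,0,-0.05,0,0,0],[110,0,0,-0.05,0,0,0]]]}}

```text
clock: 10.07
tcp_pos: [0.4916, -0.108, 0.1918]
orientation: [0.064, -0.425, 0.902, 0.028]
wrist_force: [-0.4, 0.2, 0.1]
finger_gap: 0.0487
grip_force: 0.0
```

```bash
python3 - <<'E'
from h import *
look('end')
z=np.load("s0.npz")
for n,k in(("scene","da"),("side","db")):
    i,d=read_camera(n)
    for D in(z[k],d):
        P=cloud(n,D);r=np.hypot(P[...,0]-.494,P[...,1]+.102);b=P[(D>0)&(r<.034)&(abs(P[...,2]-.151)<.006)]
        w=np.linalg.svd(b[:,:2]-b[:,:2].mean(0),full_matrices=False)[2][0];print(n,len(b),np.median(b[:,2]),np.degrees(np.arctan(w[1]/w[0])))
E
```

```text
tcp [ 0.4916 -0.108   0.1918] yaw 50.44 F [-0.4  0.2  0.1] T [-0.13  0.08  0.03] gap 0.0487 t 10.075 up [-0.139 -0.004 -0.99 ]
scene 420 0.1188
side 315 0.1196
scene 132 0.15113420715562542 -7.887871513603236
scene 102 0.15220670516497786 45.58034631986621
side 108 0.151191536679967 -8.281370497238026
side 92 0.1518503478911543 42.65026416279579
```

View pics/end_scene.png

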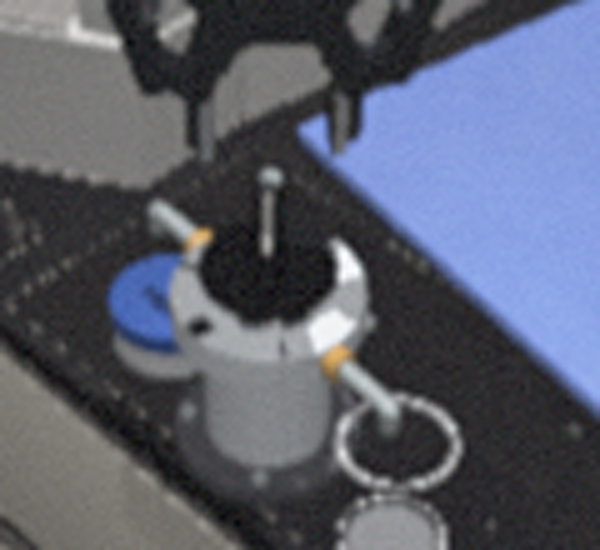

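The knob is down and free, at about 49° from the broad mark towards the beaker. Beaker (400,440) and tin (155,300) have not moved, and the gripper is clear.

```bash
python3 -c "
from workcell import *
print(hand_in())"
```

```text
the job is handed in; nothing more can be done
None
```

The job is handed in (no verdict returned): the camera shows the knob fully down at about +49° on the beaker's (right) side and released, the beaker and tin look unmoved, and it took about 10 s of the 51 s allowed.

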